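# Load the block scanner so that its presence switch is pressed

## Task

Stand the small capped bottle aside, upright on the bench and clear of the scanner's drawer, and pull the drawer, which has a bar handle, all the way open. From the foam tray take the plain tube block of middle height (no rods, not the flat one), set it flat between the drawer's two guide rails and slide it back until its edge has pushed the hinged switch lever fully back, let go of it there, then push the drawer fully shut with the block still holding the lever. Do not let the drawer or the scanner strike the bottle, do not tip the bottle over, and leave the other blocks where they stand.

Things in the scene. Friction and masses are not known exactly. Their poses are not given: they have to be found in the camera images.
- scanner: Fixed white bench instrument, 165 deep (x) x 150 wide (y) x 80 mm high, with a grey head 130 wide on its rear part (from 104 mm behind the front face) up to 114 mm. Origin: middle of its front face at bench level; x points from the front face to the rear, y to its left, z up. The drawer slides out along -x.
- drawer (a joint): Drawer: 0 = shut, 0.14 m = fully out along the scanner's -x. Friction about 4.5 N; it stays where left. Front panel 148 wide, 12 thick, 9 to 69 mm above the bench, its face 13 mm in front of the scanner's face when shut. Inner width 124; side walls reach 28 mm, the floor 14 mm above the bench. Two guide rails 76 mm apart, 6 mm high, run along x.
- handle (a point): Middle of the drawer's steel bar handle (bar along the scanner's y, 80 mm long, about 10 mm thick, 50 mm above the bench, 35 mm in front of the panel's face). Its axes are the scanner's; it moves with the drawer.
- seat (a point): On the drawer floor (14 mm above the bench), midway between the rails: the centre of the block's underside when it is fully home against the two end stops. The back of the front panel lies 68 mm in front of (-x of) this point, the stops' faces 31 mm behind it (+x), standing up to 40 mm above the bench. Axes are the scanner's; moves with the drawer.
- lever (a joint): Hinged steel switch lever with a white roller at its end, between the two end stops. 0 = released, leaning forward, its roller's front 15 mm in front of the stops; about 0.47 rad = pressed back by a block touching the stops; over 0.35 counts as pressed (block within 4 mm of the stops). Light spring, 0.4 N. It cannot be pressed from above: lower the block in front of it, then slide it back (+x).
- lever_tip (a point): Axis of the white roller (radius 4 mm, 18 mm wide) at the end of the lever; moves with it. At rest 46 mm above the bench. The lever pivots 36 mm behind the seat point, 16 mm above the bench, 34 mm from the roller's axis.
- foam_tray: White foam tray, fixed, 93 (x) x 201 (y) x 18 mm high. Origin: centre of its underside. The three blocks stand on its top in a row along its y, 68 mm apart, with their sides along the tray's axes, in any order; the 6 mm gaps between them leave no room for fingers, so a block is taken across the tray's x.
- block_c: The block to load: violet moulded tube block of middle height, no rods; 62 x 62 mm, sides 46 mm high, about 0.18 kg. Origin: centre of its underside, z up, x and y along its sides. Any of its four sides may face the lever.
- block_d: Bystander: violet tube block, 62 x 62 mm, body 52 mm high with two thin black rods that rise to 101 mm. Origin: centre of its underside.
- block_f: Bystander: low violet tube block, 62 x 62 x 26 mm. Origin: centre of its underside.
- bottle_100: Small clear bottle with a blue cap, 105 mm high; round body 56 mm in diameter up to 65 mm above its foot (grasp it there, not at the cap), about 0.15 kg, standing in the way of the drawer. Origin: centre of its underside, z up.
Not all that is in view belongs to the job. Leave any pink look-alike of the block_c alone.

How it is judged:
By the outcome, as a careful person would: the job done as asked, in the order asked, and still so for the second after the job is handed in, with the robot touching nothing.
It also fails if it takes over 72 s, if anything falls off the work surface, if the arm or the gripper's body presses on something with over 40 N, if the wrist force passes 120 N, or if a joint passes its speed limit or range.

## Robot

A 6-joint arm with a two-finger parallel gripper is mounted at the origin on a cart in front of the work surface, level with it; the furniture and walls round the work are solid. World frame = base frame: x ahead of the robot, y to its left, z up, the work surface at z = 0. Lengths are in m, angles in rad, forces in N, time in s.
With the tool pointing down it reaches from about 0.375 to 0.9 m from the base axis. Payload 3.1 kg.
Tool frame: the origin (TCP) lies midway between the tips of the shut fingers; the grasp point (between the pads) lies 19 mm behind it; z points along the fingers, y is the line along which they close (so a half turn about z gives the same grasp; the last joint's range is limited). The gripper opens to 85 mm and grips with 20 to 120 N. Pads are 22 mm wide; open, the fingers measure 114 mm over their backs; the gripper's body (76 mm by 85 mm) begins 54 mm behind the grasp point. The pads swing forward as they close: fully open they stand 13 mm farther back than shut.
Start: joints at [1.056, 0.527, 1.433, -0, 1.181, -0.178], TCP at [0.206, 0.59, 0.231] pointing down, gripper open.
Joint ranges: [-3.08, 3.08], [-0.75, 2.2], [0.22, 2.44], [-1.43, 4.57], [0, 2.65], [-2.85, 2.85]. Speed limits (rad/s): [2.79, 2.79, 3.14, 3.14, 3.14, 3.14].

## Interface

Orientations are given as a unit quaternion [x, y, z, w].
In Python, from station import manip gives the robot as it stands.
- The arm moves only by the tool step_arm, never from a script. Its argument "targets" is text: rows parted by semicolons, each of 4 numbers parted by spaces: the shift along the tool's x, y, z in mm, then the turn about the tool's z in degrees. A call has 1 to 12 rows; each row is the pose to reach, as a shift and turn from the pose commanded when the call began, along the tool's axes at that moment; what a row does not reach only later rows make up. A row lasts 1/10 s, in which the tool goes at most 50 mm and 8.59 degrees, less where a joint would pass 70% of its speed; a pose out of reach is approached as far as the arm can. A call with a gripper value outside its range is refused whole. "gripper" is the closure, from 0 (fully open) to 1 (shut), set as the call begins (left out, the last holds). The fingers move at their own pace and stop on an object; "squeeze" is the grip in N (left out, the last holds). Time passes only in rows, so rows that repeat a pose let the fingers close. It gives the time, the measured TCP pose, the force, the opening and the grip force at its end, in the units of the state.
- manip.sense(): the state, without advancing time (a new reading comes with each control period).
- manip.snapshot(name): name is "side" or "top" or "wrist"; returns the picture (400x640x3 uint8, red, green, blue); there is no depth.
- manip.get_calibration(name): a dict with "fov_y" (degrees; the focal length in pixels is half the picture's height over the tangent of half this angle, whatever the lens; pixels are square), "cx", "cy" (the principal point, pixels), "extrinsics" (4x4, takes a point from camera to world coordinates); the wrist camera has in their place "tool_from_camera" (4x4, takes a point from camera to tool coordinates, whose origin is the TCP and whose axes are the flange's). Camera axes: x right, y down, z forward; pixel columns grow to the right and rows downward; lengths in m; the calibration is good to about 2 mm. A picture is of the moment at which its call begins: read the wrist's pose just before it. get_calibration takes no time and is no camera call.
- manip.sign_off(): hands the job in; it is judged then, once.
Trained networks look in the newest picture that a camera, given by its name, has taken for a name from the list of things; names that differ only in an ending like _2 or _b are one class to them, and where a whole thing is asked for, a point or a joint stands for the part that bears it (a point fixed in the world has none). Each returns a list of dicts, best first, with "p" (0 to 1); they miss things now and then, are a little off and sometimes report something else, mostly with a low value. They report only what shows in the picture. A call takes as long as a camera call. They do not tell look-alikes from the thing itself.
- manip.recognise(camera, query): "position" ([column, row] in pixels, amid what is visible of it).
- manip.masks_of(camera, query): "pixels" (400x640 bool, what is visible of it) and "position" ([column, row] in pixels, amid what is visible of it).
- manip.mark_of(camera, query): "position" ([column, row] in pixels: a listed point, or the origin of a listed thing).
The state is a dict: "t": time; "q": joint angles; "qd": joint speeds; "tau": joint torques, N m; "tcp_pos": TCP position; "tool_rot": TCP orientation; "force": force on the tool from outside, world axes, zero at the start; "ft_torque": the same for the moment, N m; "finger_gap": opening from 0.0 (shut) to 1.0 (fully open); "gripper_force": force on a finger pad.
Only numpy, scipy, OpenCV 4.12 (cv2) and the standard library are available. Lean on these libraries where they do the work, as an engineer would, in place of code of your own. Each camera call takes 0.05 s, during which the arm holds its last target. There are 200 camera calls.

## Working session

There is one attempt and no reset: what is moved stays moved. The work goes in short steps, Python scripts to look and compute and a tool call to move; the robot and the scene stay as the last step left them, time stands still between calls to the robot, and variables do not carry over. Pictures are saved under pics/ and viewed, at most 11 in all, crops included, and the job is handed in when it is done.

Besides the shell and the picture viewer there is one more tool, called after ">>>" as name(argument=value, ...), one argument or row to a line, values as JSON. step_arm: Moves the arm, as the interface text tells. Its arguments: {"type":"object","properties":{"targets":{"type":"string"},"gripper":{"type":"number"},"squeeze":{"type":"number"}},"required":["targets"]}

```bash
ls; mkdir -p pics
cat > h.py <<'E'
import numpy as np, cv2
from scipy.spatial.transform import Rotation as R
from station import manip as m
def cam(n):
    c=m.get_calibration(n)
    if 'extrinsics' in c: T=np.array(c['extrinsics'])
    else:
        s=m.sense(); W=np.eye(4); W[:3,:3]=R.from_quat(s['tool_rot']).as_matrix(); W[:3,3]=s['tcp_pos']
        T=W@np.array(c['tool_from_camera'])
    f=200/np.tan(np.radians(c['fov_y'])/2)
    return f,c['cx'],c['cy'],T
def px2w(C,p,z):
    f,cx,cy,T=C
    d=T[:3,:3]@np.array([(p[0]-cx)/f,(p[1]-cy)/f,1]); o=T[:3,3]
    return o+d*(z-o[2])/d[2]
def w2px(C,P):
    f,cx,cy,T=C
    q=(np.linalg.inv(T)@np.append(P,1))[:3]
    return np.array([cx+f*q[0]/q[2],cy+f*q[1]/q[2]])
def snap(n,save=None):
    C=cam(n); im=m.snapshot(n)
    if save: cv2.imwrite('pics/'+save+'.png',im[...,::-1])
    return C,im
def tool(P):
    "world point -> shift in tool mm"
    s=m.sense(); return 1e3*R.from_quat(s['tool_rot']).as_matrix().T@(np.array(P)-s['tcp_pos'])
def st():
    s=m.sense(); print({k:np.round(s[k],3).tolist() for k in('t','tcp_pos','tool_rot','force','finger_gap','gripper_force','q')})
E
cat > a.py <<'E'
from h import *
st()
ims=[]
for n in('top','side'):
    C,im=snap(n,n+'0'); ims.append(im)
    print(n,C[0],np.round(C[3][:3,3],3).tolist())
    for q,z in(('scanner',0),('handle',.05),('seat',.014),('lever_tip',.046),('foam_tray',0),('block_c',.018),('block_d',.018),('block_f',.018),('bottle_100',0)):
        for r in m.mark_of(n,q)[:3]:
            print(q,round(r['p'],2),np.round(r['position']),np.round(px2w(C,r['position'],z),3).tolist())
E
python3 a.py
```

```text
pics
{'t': 0.0, 'tcp_pos': [0.206, 0.589, 0.23], 'tool_rot': [0.167, 0.986, -0.001, -0.0], 'force': [0.376, 0.385, 0.797], 'finger_gap': 1.001, 'gripper_force': 0.0, 'q': [1.056, 0.528, 1.434, -0.0, 1.181, -0.178]}
top 389.7902757898811 [0.537, 0.366, 1.183]
handle 0.82 [400. 211.] [0.562, 0.114, 0.05]
foam_tray 0.8 [311. 230.] [0.501, 0.375, 0.0]
block_c 0.82 [316. 208.] [0.566, 0.361, 0.018]
block_c 0.81 [208. 247.] [0.45, 0.679, 0.018]
block_c 0.65 [300. 253.] [0.433, 0.405, 0.018]
block_d 0.82 [316. 208.] [0.566, 0.361, 0.018]
block_d 0.81 [208. 247.] [0.45, 0.679, 0.018]
block_d 0.65 [300. 253.] [0.433, 0.405, 0.018]
block_f 0.82 [316. 208.] [0.566, 0.361, 0.018]
block_f 0.81 [208. 247.] [0.45, 0.679, 0.018]
block_f 0.65 [300. 253.] [0.433, 0.405, 0.018]
bottle_100 0.91 [391. 238.] [0.48, 0.132, 0.0]
side 376.9257794273994 [0.198, -0.315, 0.77]
scanner 0.55 [373. 276.] [0.629, 0.134, 0.0]
scanner 0.21 [283. 238.] [0.492, 0.369, -0.0]
handle 0.92 [356. 278.] [0.563, 0.119, 0.05]
seat 0.77 [390. 264.] [0.681, 0.133, 0.014]
foam_tray 0.84 [282. 235.] [0.497, 0.381, 0.0]
block_c 0.79 [280. 231.] [0.492, 0.382, 0.018]
block_c 0.75 [259. 234.] [0.438, 0.403, 0.018]
block_c 0.73 [305. 226.] [0.562, 0.364, 0.018]
block_d 0.79 [280. 231.] [0.492, 0.382, 0.018]
block_d 0.75 [259. 234.] [0.438, 0.403, 0.018]
block_d 0.73 [305. 226.] [0.562, 0.364, 0.018]
block_f 0.79 [280. 231.] [0.492, 0.382, 0.018]
block_f 0.75 [259. 234.] [0.438, 0.403, 0.018]
block_f 0.73 [305. 226.] [0.562, 0.364, 0.018]
bottle_100 0.68 [322. 304.] [0.474, 0.129, 0.0]
```

Run:
```python
import cv2
t=cv2.imread('pics/top0.png')[120:340,160:540]; s=cv2.imread('pics/side0.png')[150:360,180:480]
cv2.imwrite('pics/t0.png',cv2.resize(t,None,fx=2.1,fy=2.1,interpolation=2)); cv2.imwrite('pics/s0.png',cv2.resize(s,None,fx=2.6,fy=2.6,interpolation=2))
```

```text
(no output)
```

View pics/t0.png

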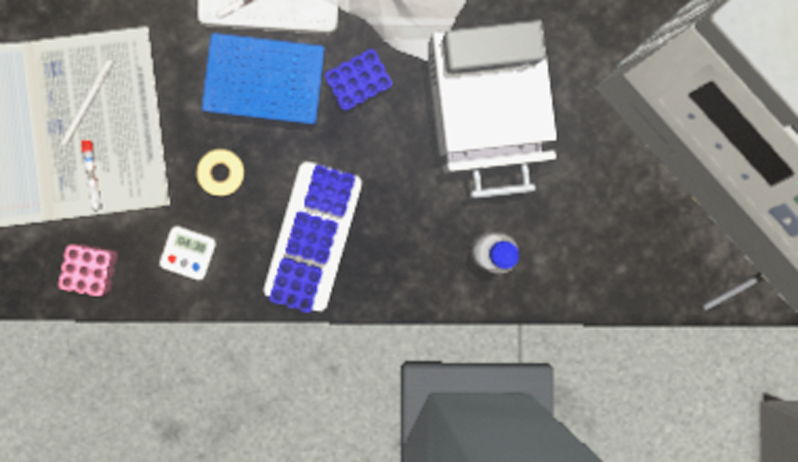

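View pics/s0.png

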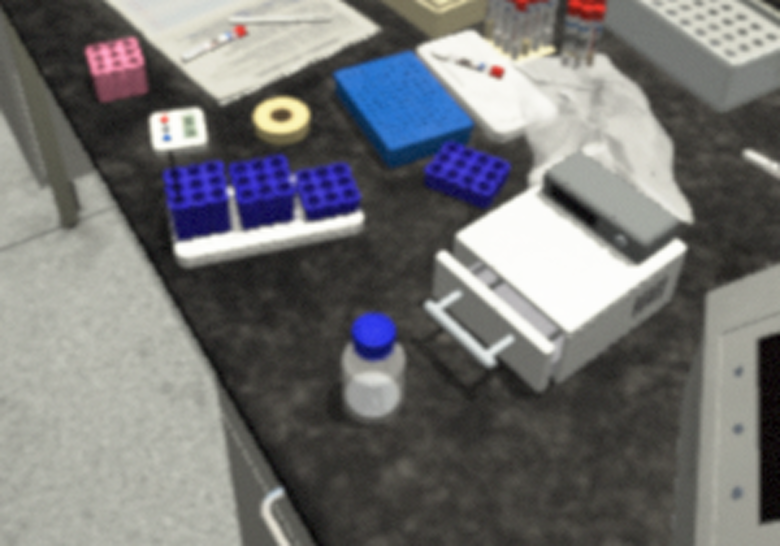

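The top and side views show tray blocks in a row. The nearest carries rods and is the tallest, the middle one is mid-height (block_c, world about 0.49, 0.38), and the far one is low. The bottle stands at about (0.477, 0.13), in front of the handle, and scanner yaw is about 5°. Moving above the bottle for a close look.

>>> step_arm(
  targets="-407 -344 20 0;-407 -344 20 0;-407 -344 20 0;-407 -344 20 0;-407 -344 20 0;-407 -344 20 0;-407 -344 20 0;-407 -344 20 0;-407 -344 20 0;-407 -344 20 0;-407 -344 20 0;-407 -344 20 0",
  gripper=0,
  squeeze=35,
)

```text
t: 2.2
tcp_pos: [0.4801, 0.1277, 0.2115]
tool_rot: [0.17, 0.985, -0.0, 0.002]
force: [-0.0, -0.5, -0.3]
finger_gap: 0.996
gripper_force: 0.0
```

```bash
cat > b.py <<'E'
from h import *
st()
for n in('wrist','top'):
    C,im=snap(n,n+'1')
    for q,z in(('scanner',0),('handle',.05),('seat',.014),('lever_tip',.046),('bottle_100',0)):
        for r in m.mark_of(n,q)[:1]:
            P=px2w(C,r['position'],z)
            print(n,q,round(r['p'],2),np.round(r['position']),np.round(P,3).tolist(),np.round(tool(P)))
    r=m.masks_of(n,'handle')
    if r:
        v,u=np.nonzero(r[0]['pixels']); print('handle part px',u.min(),u.max(),v.min(),v.max())
E
python3 b.py
```

```text
{'t': 2.2, 'tcp_pos': [0.48, 0.128, 0.212], 'tool_rot': [0.17, 0.985, -0.0, 0.002], 'force': [-0.004, -0.501, -0.323], 'finger_gap': 0.996, 'gripper_force': 0.0, 'q': [0.035, 0.383, 1.773, -0.001, 0.983, -1.194]}
wrist scanner 0.64 [357. 284.] [0.622, 0.13, 0.0] [-138.   48.  211.]
wrist handle 0.83 [335. 262.] [0.562, 0.119, 0.05] [-85.  16. 161.]
wrist seat 0.8 [374. 329.] [0.68, 0.132, 0.014] [-193.   67.  197.]
wrist lever_tip 0.46 [337. 263.] [0.565, 0.12, 0.046] [-88.  18. 165.]
wrist bottle_100 0.82 [314. 171.] [0.474, 0.127, 0.0] [  0.  -5. 211.]
handle part px 288 413 242 339
top scanner 0.73 [395. 195.] [0.61, 0.121, 0.0] [-130.   33.  211.]
top handle 0.89 [400. 214.] [0.553, 0.115, 0.05] [-78.   9. 161.]
top seat 0.31 [316. 212.] [0.557, 0.359, 0.014] [ -2. 241. 197.]
top bottle_100 0.56 [391. 240.] [0.473, 0.131, 0.0] [  3.  -1. 211.]
handle part px 371 424 188 213
```

View pics/wrist1.png

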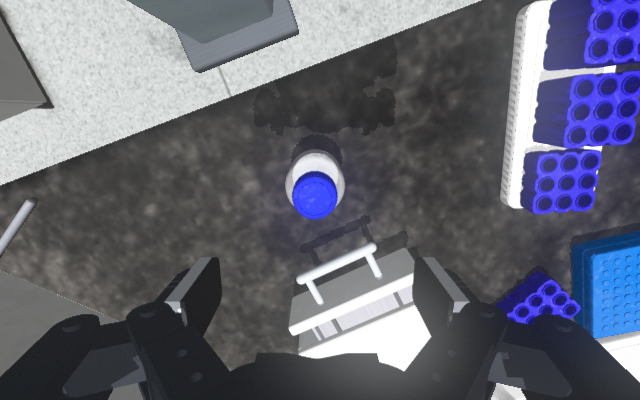

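The wrist picture shows the bottle cap at (314, 195), between the fingers, and the bar handle running from (300, 281) to (374, 247), well clear of the descent. Descending and grasping.

>>> step_arm(
  targets="1 -4 40 0;1 -4 80 0;1 -4 120 0;1 -4 150 0;1 -4 165 0;1 -4 174 0;1 -4 174 0;1 -4 174 0",
)

```text
t: 3.7
tcp_pos: [0.4752, 0.1278, 0.0378]
tool_rot: [0.167, 0.986, 0.0, 0.001]
force: [0.6, 0.3, 0.0]
finger_gap: 1.0
gripper_force: 0.0
```

>>> step_arm(
  targets="0 0 0 0;0 0 0 0;0 0 0 0;0 0 0 0;0 0 0 0;0 0 0 0;0 0 0 0;0 0 0 0",
  gripper=1,
  squeeze=35,
)

```text
t: 4.5
tcp_pos: [0.4752, 0.1278, 0.0385]
tool_rot: [0.167, 0.986, 0.0, 0.001]
force: [-0.6, 0.1, 5.6]
finger_gap: 0.644
gripper_force: 36.4
```

>>> step_arm(
  targets="0 0 -20 0;0 0 -40 0;-4 -30 -40 0;-10 -60 -40 0;-15 -95 -40 0;-20 -130 -40 0;-25 -160 -40 0;-29 -180 -40 0;-29 -189 -40 0;-29 -189 -40 0;-29 -189 -25 0;-29 -189 -12 0",
)

```text
t: 5.7
tcp_pos: [0.4399, -0.0593, 0.0494]
tool_rot: [0.167, 0.986, 0.0, 0.0]
force: [0.5, 0.5, -1.7]
finger_gap: 0.641
gripper_force: 37.8
```

>>> step_arm(
  targets="0 0 4 0;0 0 8 0;0 0 10 0;0 0 11 0;0 0 11 0;0 0 11 0;0 0 11 0",
)

```text
t: 6.4
tcp_pos: [0.4398, -0.0603, 0.0385]
tool_rot: [0.167, 0.986, -0.0, 0.0]
force: [-0.2, -0.0, -0.2]
finger_gap: 0.646
gripper_force: 38.0
```

>>> step_arm(
  targets="0 0 0 0;0 0 0 0;0 0 0 0;0 0 0 0;0 0 0 0;0 0 0 0",
  gripper=0,
)

```text
t: 7.0
tcp_pos: [0.4397, -0.0603, 0.0383]
tool_rot: [0.167, 0.986, -0.0, 0.0]
force: [-0.5, 0.5, -0.3]
finger_gap: 0.999
gripper_force: 0.0
```

>>> step_arm(
  targets="0 0 -40 0;0 0 -80 0;0 0 -120 0;0 0 -160 0;-5 40 -160 8;-10 80 -160 16;-15 120 -160 24;-20 160 -160 32;-25 190 -160 40;-27 197 -160 48;-27 197 -160 56;-27 197 -160 64",
)

```text
t: 8.2
tcp_pos: [0.5297, 0.1175, 0.1979]
tool_rot: [0.666, 0.746, -0.0, -0.0]
force: [-0.4, -0.1, 0.2]
finger_gap: 1.0
gripper_force: 0.0
```

>>> step_arm(
  targets="0 0 0 2;0 0 0 2;0 0 0 2",
)

```text
t: 8.5
tcp_pos: [0.5298, 0.1168, 0.1982]
tool_rot: [0.677, 0.736, -0.0, -0.0]
force: [-0.1, -0.3, -0.3]
finger_gap: 0.998
gripper_force: 0.0
```

```bash
cat > c.py <<'E'
from h import *
st()
C,im=snap('wrist','wrist2')
for q,z in(('handle',.05),('bottle_100',0),('lever_tip',.046),('seat',.014)):
    for r in m.mark_of('wrist',q)[:1]:
        P=px2w(C,r['position'],z); print(q,round(r['p'],2),np.round(r['position']),np.round(P,3).tolist(),np.round(tool(P)))
E
python3 c.py
```

```text
{'t': 8.5, 'tcp_pos': [0.53, 0.117, 0.198], 'tool_rot': [0.677, 0.736, -0.0, -0.0], 'force': [-0.082, -0.296, -0.29], 'finger_gap': 0.998, 'gripper_force': 0.0, 'q': [0.011, 0.461, 1.675, -0.0, 1.007, -0.073]}
handle 0.69 [353. 192.] [0.564, 0.118, 0.05] [ -1.  34. 148.]
bottle_100 0.87 [232. 317.] [0.442, -0.062, 0.0] [-170. -103.  198.]
```

View pics/wrist2.png

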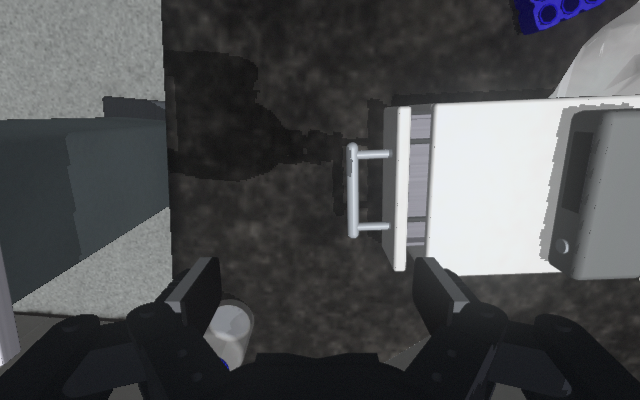

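The wrist picture shows the bar handle at (352, 192), parallel to the finger line's normal. The drawer is already out about 2 cm and the bottle stands clear. Narrowing the fingers so one fits between bar and panel.

>>> step_arm(
  targets="0 34 0 0;0 34 30 0;0 34 60 0;0 34 70 0;0 34 75 0;0 34 75 0;0 34 75 0",
  gripper=0.7,
  squeeze=40,
)

```text
t: 9.45
tcp_pos: [0.5648, 0.1197, 0.1245]
tool_rot: [0.677, 0.736, 0.001, 0.001]
force: [0.1, 0.7, 0.8]
finger_gap: 0.301
gripper_force: 0.0
```

```bash
sed -i "s/wrist2/wrist3/" c.py; python3 c.py
```

```text
{'t': 9.45, 'tcp_pos': [0.565, 0.12, 0.124], 'tool_rot': [0.677, 0.736, 0.001, 0.001], 'force': [0.131, 0.676, 0.766], 'finger_gap': 0.301, 'gripper_force': 0.0, 'q': [0.015, 0.606, 1.65, 0.0, 0.883, -0.068]}
handle 0.63 [316. 215.] [0.565, 0.12, 0.05] [-0. -0. 75.]
bottle_100 0.65 [176. 361.] [0.441, -0.059, 0.0] [-168. -139.  124.]
```

>>> step_arm(
  targets="0 0 30 0;0 0 55 0;0 0 70 0;0 0 80 0;0 0 90 0;0 0 90 0;0 0 90 0",
)

```text
t: 10.4
tcp_pos: [0.5643, 0.1197, 0.0337]
tool_rot: [0.677, 0.736, 0.0, 0.0]
force: [-0.5, 0.7, -0.2]
finger_gap: 0.304
gripper_force: 0.0
```

>>> step_arm(
  targets="0 0 0 0;0 0 0 0;0 0 0 0;0 0 0 0;0 0 0 0",
  gripper=1,
)

```text
t: 10.9
tcp_pos: [0.5637, 0.1197, 0.0341]
tool_rot: [0.677, 0.736, -0.0, 0.0]
force: [-3.0, 0.3, 5.4]
finger_gap: 0.111
gripper_force: 39.2
```

Gripped (opening 9.4 mm). Now pulling out along −y of the tool.

>>> step_arm(
  targets="0 -8 0 0;0 -20 0 0;0 -32 0 0;0 -44 0 0;0 -56 0 0;0 -68 0 0;0 -80 0 0;0 -90 0 0;0 -100 0 0;0 -105 0 0;0 -110 0 0;0 -110 0 0",
)

```text
t: 12.1
tcp_pos: [0.4596, 0.1068, 0.0341]
tool_rot: [0.676, 0.737, 0.002, 0.006]
force: [5.1, -21.7, -0.2]
finger_gap: 0.108
gripper_force: 39.1
```

>>> step_arm(
  targets="0 -3 0 0;0 -6 0 0;0 -9 0 0;0 -12 0 0;0 -12 0 0",
)

```text
t: 12.6
tcp_pos: [0.4489, 0.1055, 0.0341]
tool_rot: [0.676, 0.737, 0.003, 0.006]
force: [6.2, -24.1, 0.9]
finger_gap: 0.115
gripper_force: 39.0
```

Side force is building, so the true drawer axis is nearer 7°. Correcting sideways and in yaw while continuing.

>>> step_arm(
  targets="-2 0 0 -1;-4 0 0 -2;-5 0 0 -2.3;-5 -2 0 -2.3;-5 -2 0 -2.3",
)

```text
t: 13.1
tcp_pos: [0.4439, 0.1045, 0.0341]
tool_rot: [0.663, 0.749, 0.003, 0.003]
force: [4.8, 1.8, 3.3]
finger_gap: 0.104
gripper_force: 39.1
```

>>> step_arm(
  targets="0 -3 0 0;0 -6 0 0;0 -9 0 0;0 -9 0 0",
)

```text
t: 13.5
tcp_pos: [0.4362, 0.1035, 0.0341]
tool_rot: [0.663, 0.749, 0.003, 0.004]
force: [6.2, 3.7, 2.7]
finger_gap: 0.11
gripper_force: 39.2
```

>>> step_arm(
  targets="0 -3 0 0;0 -6 0 0;0 -8 0 0;0 -8 0 0",
)

```text
t: 13.9
tcp_pos: [0.4364, 0.1034, 0.0341]
tool_rot: [0.663, 0.748, 0.009, 0.009]
force: [16.2, 12.1, -6.3]
finger_gap: 0.11
gripper_force: 38.8
```

>>> step_arm(
  targets="0 -2 0 0;0 -4 0 0;0 -6 0 0;0 -6 0 0",
)

```text
t: 14.3
tcp_pos: [0.4365, 0.1031, 0.0342]
tool_rot: [0.663, 0.748, 0.013, 0.014]
force: [24.7, 18.7, -14.4]
finger_gap: 0.108
gripper_force: 38.8
```

Fully open: hard stop at TCP (0.436, 0.103). Relaxing and releasing.

>>> step_arm(
  targets="0 6 0 0;0 13 0 0;0 13 0 0",
)

```text
t: 14.6
tcp_pos: [0.4363, 0.1033, 0.034]
tool_rot: [0.662, 0.749, 0.004, 0.004]
force: [6.5, 1.9, 2.6]
finger_gap: 0.106
gripper_force: 40.5
```

>>> step_arm(
  targets="0 0 0 0;0 0 0 0;0 0 0 0;0 0 0 0",
  gripper=0.72,
)

```text
t: 15.0
tcp_pos: [0.4297, 0.1031, 0.0331]
tool_rot: [0.662, 0.749, -0.001, -0.001]
force: [0.3, 0.1, 0.7]
finger_gap: 0.28
gripper_force: 0.0
```

>>> step_arm(
  targets="0 0 -20 0;0 0 -50 0;0 0 -90 0;0 0 -130 0;0 0 -170 0;0 0 -210 0;0 0 -240 0;0 40 -240 0;0 60 -240 0;0 60 -240 0",
)

```text
t: 16.0
tcp_pos: [0.4922, 0.1104, 0.2733]
tool_rot: [0.662, 0.749, 0.0, 0.001]
force: [-0.1, -0.0, -0.0]
finger_gap: 0.278
gripper_force: 0.0
```

```bash
cat > d.py <<'E'
from h import *
st()
for n in('wrist','side','top'):
    C,im=snap(n,n+'4')
    for q,z in(('handle',.05),('lever_tip',.046),('seat',.014),('bottle_100',0),('scanner',0)):
        for r in m.mark_of(n,q)[:1]:
            P=px2w(C,r['position'],z); print(n,q,round(r['p'],2),np.round(r['position']),np.round(P,3).tolist())
E
python3 d.py
```

```text
{'t': 16.0, 'tcp_pos': [0.492, 0.11, 0.273], 'tool_rot': [0.662, 0.749, 0.0, 0.001], 'force': [-0.146, -0.049, -0.023], 'finger_gap': 0.278, 'gripper_force': 0.0, 'q': [-0.001, 0.312, 1.679, -0.0, 1.15, -0.124]}
wrist handle 0.76 [267. 176.] [0.437, 0.103, 0.05]
wrist lever_tip 0.69 [383. 174.] [0.569, 0.12, 0.046]
wrist seat 0.59 [362. 174.] [0.55, 0.112, 0.014]
wrist scanner 0.96 [417. 168.] [0.622, 0.126, 0.0]
side handle 0.81 [314. 309.] [0.435, 0.099, 0.05]
side lever_tip 0.43 [359. 275.] [0.576, 0.126, 0.046]
side seat 0.94 [352. 294.] [0.546, 0.107, 0.014]
side bottle_100 0.83 [357. 380.] [0.441, -0.062, 0.0]
side scanner 0.94 [372. 277.] [0.627, 0.132, 0.0]
top handle 0.56 [406. 256.] [0.429, 0.096, 0.05]
top lever_tip 0.4 [401. 208.] [0.571, 0.11, 0.046]
top seat 0.7 [394. 214.] [0.552, 0.124, 0.014]
```

View pics/wrist4.png

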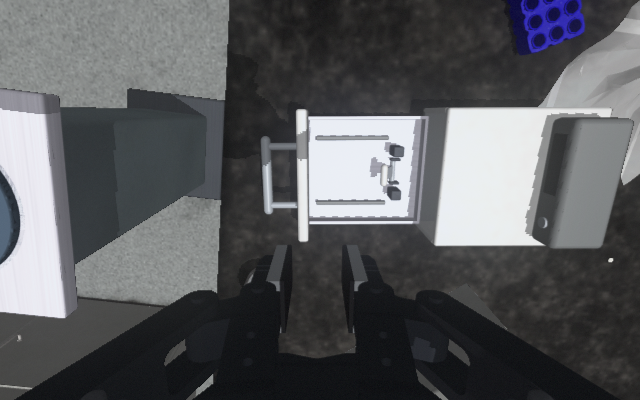

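The drawer is open, with lever and roller at (383, 174), rails level in the image (yaw about 7.05°), and panel at column 302. The seat works out to about (0.5505, 0.1175). Next, the block.

>>> step_arm(
  targets="30 3 10 -8;65 7 20 -16;105 12 30 -24;150 18 40 -32;195 23 50 -40;230 28 60 -48;255 32 70 -56;270 33 73 -64;270 33 73 -65;270 33 73 -65",
  gripper=0,
)

```text
t: 17.9
tcp_pos: [0.4898, 0.3823, 0.2001]
tool_rot: [0.157, 0.988, -0.0, -0.0]
force: [-0.6, 0.3, 0.0]
finger_gap: 1.0
gripper_force: 0.0
```

```bash
cat > e.py <<'E'
from h import *
st()
C,im=snap('wrist','wrist5')
s=m.sense(); y=R.from_quat(s['tool_rot']).as_matrix()[:,1]; print('tool y ang',np.degrees(np.arctan2(y[1],y[0])))
for q,z in(('block_c',.018),('foam_tray',0)):
    for r in m.mark_of('wrist',q)[:4]:
        P=px2w(C,r['position'],z); print(q,round(r['p'],2),np.round(r['position']),np.round(P,3).tolist(),np.round(tool(P)))
for r in m.masks_of('wrist','block_c')[:4]:
    v,u=np.nonzero(r['pixels']); print(r['position'],len(u),cv2.minAreaRect(np.c_[u,v].astype(np.float32)))
E
python3 e.py
```

```text
{'t': 17.9, 'tcp_pos': [0.49, 0.382, 0.2], 'tool_rot': [0.157, 0.988, -0.0, -0.0], 'force': [-0.572, 0.259, 0.029], 'finger_gap': 1.0, 'gripper_force': 0.0, 'q': [0.483, 0.558, 1.473, -0.001, 1.111, -0.772]}
tool y ang 71.91691706975219
block_c 0.93 [314. 252.] [0.563, 0.356, 0.018] [-77.  -2. 183.]
block_c 0.87 [320. 120.] [0.432, 0.405, 0.018] [ 63.   4. 183.]
block_c 0.72 [613.  37.] [0.445, 0.68, 0.018] [136. 269. 183.]
block_c 0.6 [319. 186.] [0.494, 0.383, 0.018] [ -3.   3. 183.]
[324.4, 121.5] 5607 ((319.0, 120.0), (78.0, 76.0), 90.0)
[314.5, 259.2] 3242 ((316.0733642578125, 257.4220275878906), (56.519508361816406, 61.18403625488281), 88.26429748535156)
[611.4, 37.9] 3874 ((610.0, 37.0), (74.0, 58.0), 90.0)
[320.8, 192.8] 4761 ((319.313232421875, 195.7037811279297), (72.40985107421875, 69.36924743652344), 87.51044464111328)
```

View pics/wrist5.png

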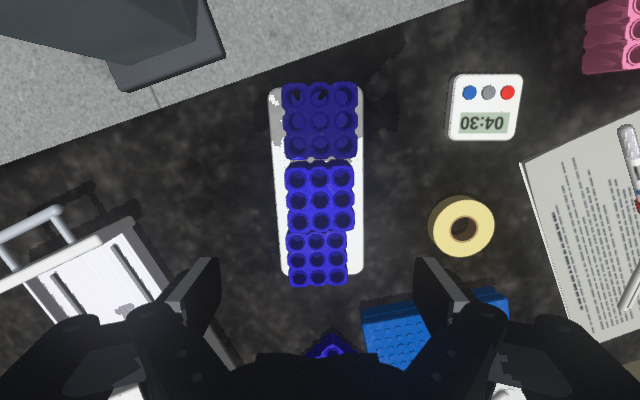

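The wrist picture shows the mid-height block centred at about (320, 192), between the tallest (320, 120) and the low one (316, 258). Checking the tray's exact angle before descending.

Run:
```python
from h import *
C=cam('wrist')
a=[px2w(C,p,.018)[:2] for p in((270,92),(362,92),(363,272),(281,272))]
for i,j in((0,3),(1,2)):
    d=a[j]-a[i]; print(np.degrees(np.arctan2(d[1],d[0])))
print('centre',np.mean(a,0))
for p in((286,162),(354,162),(354,230),(288,230)): print(np.round(px2w(C,p,.064),4),np.round(tool(px2w(C,p,.064))))
# rails / seat from wrist4
T=np.eye(4);T[:3,:3]=R.from_quat([.662,.749,0,.001]).as_matrix();T[:3,3]=[.4922,.1104,.2733]
c=m.get_calibration('wrist'); C4=(C[0],C[1],C[2],T@np.array(c['tool_from_camera']))
for p in((317,137),(388,137),(317,202),(384,202)): print('rail',np.round(px2w(C4,p,.02),4))
print([np.round(px2w(C4,p,.069),4) for p in((302,111),(303,241))])
print([w2px(C4,[.5505,.1175,.014]),w2px(C4,[.4364,.1033,.05])])
```

```text
-16.59515816043662
-15.469659934132137
centre [0.49789952 0.38206879]
[0.4558 0.3652 0.064 ] [ 28. -26. 137.]
[0.4739 0.421  0.064 ] [ 28.  32. 137.]
[0.534  0.4036 0.064 ] [-35.  34. 137.]
[0.5153 0.346  0.064 ] [-35. -26. 137.]
rail [0.488  0.1504 0.02  ]
rail [0.5725 0.1609 0.02  ]
rail [0.4981 0.0701 0.02  ]
rail [0.5824 0.0806 0.02  ]
[array([0.4689, 0.1781, 0.069 ]), array([0.4861, 0.0354, 0.069 ])]
[array([363.25652802, 169.48591091]), array([267.15163243, 174.87873404])]
```

>>> step_arm(
  targets="-3 3 40 -2;-3 3 80 -2;-3 3 115 -2;-3 3 140 -2;-3 3 155 -2;-3 3 164 -2;-3 3 169 -2;-3 3 169 -2;-3 3 169 -2",
)

```text
t: 19.0
tcp_pos: [0.4946, 0.3849, 0.0325]
tool_rot: [0.139, 0.99, 0.001, 0.001]
force: [0.4, -0.3, -0.3]
finger_gap: 0.997
gripper_force: 0.0
```

>>> step_arm(
  targets="0 0 0 0;0 0 0 0;0 0 0 0;0 0 0 0;0 0 0 0;0 0 0 0;0 0 0 0",
  gripper=1,
  squeeze=40,
)

```text
t: 19.7
tcp_pos: [0.4943, 0.3848, 0.0324]
tool_rot: [0.139, 0.99, 0.0, 0.001]
force: [-0.8, -1.2, 5.8]
finger_gap: 0.71
gripper_force: 45.5
```

>>> step_arm(
  targets="0 0 -10 0;0 0 -30 0;0 0 -60 0;0 0 -100 0;0 0 -140 0;0 0 -170 0;0 0 -170 0",
)

```text
t: 20.4
tcp_pos: [0.4963, 0.3861, 0.2066]
tool_rot: [0.139, 0.99, 0.003, 0.004]
force: [0.4, 0.5, -1.7]
finger_gap: 0.709
gripper_force: 44.9
```

Run:
```python
from h import *
st()
s=m.sense(); y=R.from_quat(s['tool_rot']).as_matrix()[:,1]; print('tool y ang',np.degrees(np.arctan2(y[1],y[0])))
C,im=snap('wrist'); C2,im2=snap('side')
cv2.imwrite('pics/g6.png',np.vstack([im[100:400,120:520],cv2.resize(im2[150:350,220:420],(400,300))])[...,::-1])
```

```text
{'t': 20.4, 'tcp_pos': [0.496, 0.386, 0.207], 'tool_rot': [0.139, 0.99, 0.003, 0.004], 'force': [0.449, 0.479, -1.652], 'finger_gap': 0.709, 'gripper_force': 44.864, 'q': [0.484, 0.556, 1.456, 0.0, 1.119, -0.809]}
tool y ang 74.0740288434491
```

View pics/g6.png

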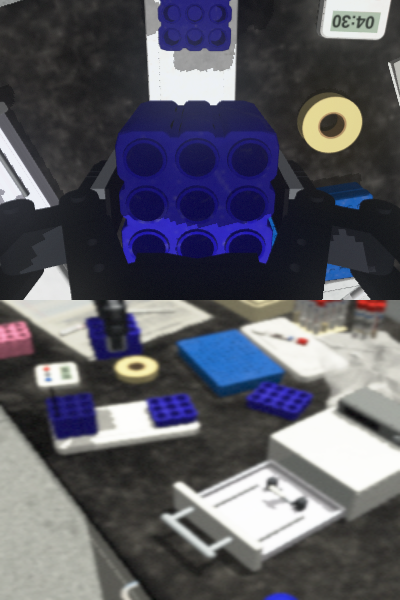

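The mid-height block (3x3 tubes, no rods) is held square, and the two other blocks stand undisturbed on the tray. Carrying it over the drawer.

>>> step_arm(
  targets="-10 -25 0 -3;-25 -60 0 -6;-40 -100 0 -10;-56 -140 0 -14;-72 -180 10 -18;-86 -215 20 -21;-96 -240 40 -23;-102 -253 60 -23;-102 -253 60 -23;-102 -253 60 -23;-102 -253 60 -23",
)

```text
t: 21.6
tcp_pos: [0.5222, 0.1141, 0.1414]
tool_rot: [-0.062, 0.998, 0.0, -0.0]
force: [-0.4, 0.6, -2.3]
finger_gap: 0.714
gripper_force: 44.7
```

```bash
cat > f.py <<'E'
from h import *
import sys
st()
s=m.sense(); y=R.from_quat(s['tool_rot']).as_matrix()[:,1]; print('tool y ang',np.degrees(np.arctan2(y[1],y[0])))
d=np.array([np.cos(np.radians(7.1)),np.sin(np.radians(7.1))]); e=np.array([-d[1],d[0]]); r=s['tcp_pos'][:2]-np.array([.5505,.1175])
print('from seat along,across mm',1e3*r@d,1e3*r@e)
C,im=snap('wrist'); C2,im2=snap('side')
cv2.imwrite('pics/%s.png'%sys.argv[1],np.vstack([im[100:400,120:520],cv2.resize(im2[220:360,260:446],(400,300))])[...,::-1])
E
python3 f.py g7
```

```text
{'t': 21.6, 'tcp_pos': [0.522, 0.114, 0.141], 'tool_rot': [-0.062, 0.998, 0.0, -0.0], 'force': [-0.42, 0.551, -2.284], 'finger_gap': 0.714, 'gripper_force': 44.72, 'q': [0.006, 0.536, 1.745, 0.0, 0.861, -1.689]}
tool y ang 97.111467707513
from seat along,across mm -28.46276611909788 0.14442874203960057
```

View pics/g7.png

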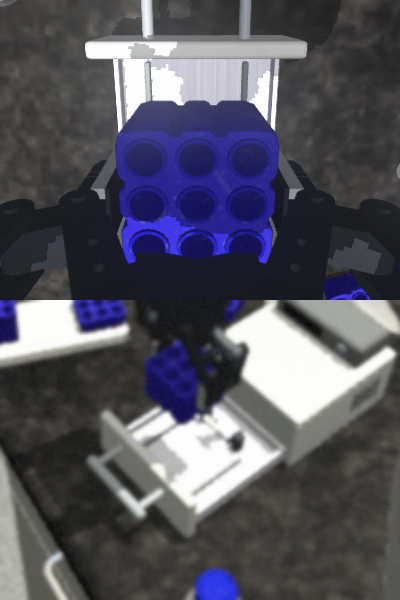

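Rails at columns 148/244 straddle the block symmetrically, and the block is over the bay, with panel clearance ahead and the lever behind. Lowering.

>>> step_arm(
  targets="-2 0 25 0;-2 0 50 0;-2 0 70 0;-2 0 85 0;-2 0 96 0;-2 0 103 0;-2 0 107 0;-2 0 109 0;-2 0 109 0;-2 0 109 0",
)

```text
t: 22.7
tcp_pos: [0.5248, 0.1134, 0.0328]
tool_rot: [-0.062, 0.998, -0.0, 0.001]
force: [0.8, 0.0, -1.1]
finger_gap: 0.71
gripper_force: 44.9
```

>>> step_arm(
  targets="0 0 1 0;0 0 2 0;0 0 3 0;0 0 3 0;0 0 3 0",
)

```text
t: 23.2
tcp_pos: [0.5243, 0.1134, 0.0293]
tool_rot: [-0.062, 0.998, -0.0, -0.0]
force: [-0.0, -0.4, -0.8]
finger_gap: 0.713
gripper_force: 44.9
```

>>> step_arm(
  targets="0 0 1 0;0 0 1 0;0 0 2 0;0 0 2 0",
)

```text
t: 23.6
tcp_pos: [0.5245, 0.1134, 0.0284]
tool_rot: [-0.062, 0.998, -0.0, 0.0]
force: [-1.3, -0.9, 6.8]
finger_gap: 0.71
gripper_force: 45.9
```

Contact. Slide back.

>>> step_arm(
  targets="-3 0 -1 0;-6 0 -1 0;-9 0 -1 0;-12 0 -1 0;-15 0 -1 0;-18 0 -1 0;-20 0 -1 0;-22 0 -1 0;-22 0 -1 0",
)

```text
t: 24.5
tcp_pos: [0.5453, 0.1162, 0.0285]
tool_rot: [-0.062, 0.998, 0.0, -0.001]
force: [-3.0, -0.3, 5.3]
finger_gap: 0.714
gripper_force: 45.5
```

>>> step_arm(
  targets="-1 0 0 0;-2 0 0 0;-3 0 0 0;-4 0 0 0;-4 0 0 0",
)

```text
t: 25.0
tcp_pos: [0.5491, 0.1167, 0.0285]
tool_rot: [-0.062, 0.998, 0.0, -0.001]
force: [-2.9, -0.4, 6.0]
finger_gap: 0.713
gripper_force: 45.7
```

>>> step_arm(
  targets="-1 0 0 0;-2 0 0 0;-3 0 0 0;-3 0 0 0",
)

```text
t: 25.4
tcp_pos: [0.5521, 0.117, 0.0285]
tool_rot: [-0.062, 0.998, 0.0, -0.001]
force: [-3.7, -0.2, 5.5]
finger_gap: 0.712
gripper_force: 45.7
```

>>> step_arm(
  targets="-1 0 0 0;-2 0 0 0;-3 0 0 0;-3 0 0 0",
)

```text
t: 25.8
tcp_pos: [0.5551, 0.1174, 0.0285]
tool_rot: [-0.062, 0.998, 0.0, -0.001]
force: [-4.4, -0.3, 6.0]
finger_gap: 0.71
gripper_force: 45.7
```

```bash
python3 f.py g8
python3 - <<'E'
from h import *
for n in('top','side'):
    C,im=snap(n)
    for r in m.mark_of(n,'handle')[:1]: print(n,r['p'],r['position'],px2w(C,r['position'],.05))
E
```

```text
{'t': 25.8, 'tcp_pos': [0.555, 0.117, 0.028], 'tool_rot': [-0.062, 0.998, 0.0, -0.001], 'force': [-4.382, -0.336, 5.958], 'finger_gap': 0.71, 'gripper_force': 45.698, 'q': [0.011, 0.754, 1.716, -0.0, 0.674, -1.683]}
tool y ang 97.06545627734097
from seat along,across mm 4.546148450455706 -0.6938161062296124
top 0.75 [407.6, 250.8] [0.44561251 0.0927564  0.05      ]
side 0.81 [322.1, 303.0] [0.45846604 0.10197863 0.05      ]
```

View pics/g8.png

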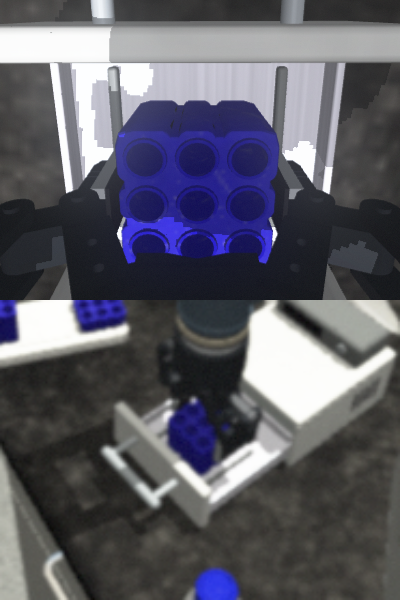

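The side and top views show the handle has moved in by 1–2 cm, so the drawer may have travelled with the block. I'll work out the block-to-panel distance.

Run:
```python
from h import *
s=m.sense();C=cam('wrist')
d=np.array([np.cos(np.radians(7.1)),np.sin(np.radians(7.1))])
a=lambda P:1e3*(P[:2]-np.array(s['tcp_pos'][:2]))@d
print('panel back top',a(px2w(C,(315,162),.069)),'front top',a(px2w(C,(315,124),.069)))
for rr in (200,232): print('block edge',rr,a(px2w(C,(315,rr),.014)),a(px2w(C,(315,rr),.060)))
print('rail front ends',a(px2w(C,(233,168),.02)),a(px2w(C,(401,168),.02)))
C2=cam('side')
for h in(0,10,20): print(h,w2px(C2,np.r_[np.array([.4364,.1033])+d*h*1e-3,.05]))
```

```text
panel back top -54.25258777834046 front top -65.90378142114889
block edge 200 -27.06390637775174 -39.412762186357156
block edge 232 -9.95446964276195 -27.31318088265503
rail front ends -44.203617071265505 -44.27138785137085
0 [313.27290137 306.95331488]
10 [316.84190684 304.5605382 ]
20 [320.3708556  302.19461683]
```

Panel back is now 54 mm from the TCP, so the block slid about 12 mm in the drawer and the drawer moved about 18 mm. Downward pressure caused too much friction. Lightening the load and continuing.

>>> step_arm(
  targets="0 0 -1 0;0 0 -1.5 0;0 0 -1.5 0",
)

```text
t: 26.4
tcp_pos: [0.5565, 0.1174, 0.0295]
tool_rot: [-0.062, 0.998, 0.0, 0.0]
force: [-0.3, -0.3, -2.0]
finger_gap: 0.711
gripper_force: 44.8
```

>>> step_arm(
  targets="-1 0 0 0;-2 0 0 0;-3 0 0 0;-4 0 0 0;-5 0 0 0;-5 0 0 0",
)

```text
t: 27.0
tcp_pos: [0.5613, 0.118, 0.0298]
tool_rot: [-0.062, 0.998, 0.0, 0.0]
force: [0.6, 0.1, -1.5]
finger_gap: 0.71
gripper_force: 44.8
```

>>> step_arm(
  targets="-1 0 0 0;-2 0 0 0;-3 0 0 0;-4 0 0 0;-5 0 0 0;-6 0 0 0;-6 0 0 0",
)

```text
t: 27.7
tcp_pos: [0.5671, 0.1187, 0.0298]
tool_rot: [-0.062, 0.998, -0.0, 0.0]
force: [-1.0, -0.4, -2.0]
finger_gap: 0.716
gripper_force: 44.9
```

>>> step_arm(
  targets="-1 0 0 0;-2 0 0 0;-3 0 0 0;-3 0 0 0",
)

```text
t: 28.1
tcp_pos: [0.5687, 0.119, 0.0295]
tool_rot: [-0.062, 0.998, -0.0, -0.001]
force: [-3.4, -1.4, -1.1]
finger_gap: 0.715
gripper_force: 45.0
```

>>> step_arm(
  targets="-1 0 0 0;-2 0 0 0;-3 0 0 0;-3 0 0 0",
)

```text
t: 28.5
tcp_pos: [0.5728, 0.1195, 0.0295]
tool_rot: [-0.062, 0.998, 0.0, -0.0]
force: [-4.3, -0.2, -3.3]
finger_gap: 0.713
gripper_force: 44.6
```

Force rose to drawer friction, so the block is on the stops. Setting it down and verifying before release.

>>> step_arm(
  targets="0 0 0.6 0;0 0 1.2 0;0 0 1.2 0",
)

```text
t: 28.8
tcp_pos: [0.5734, 0.1195, 0.0288]
tool_rot: [-0.062, 0.998, 0.0, 0.0]
force: [-4.0, 0.1, -0.3]
finger_gap: 0.714
gripper_force: 45.1
```

Run:
```python
from h import *
s=m.sense();C,im=snap('wrist','wrist9')
d=np.array([np.cos(np.radians(7.1)),np.sin(np.radians(7.1))])
g=im[:,300:330].astype(int).mean((1,2))
e=np.diff(g); 
for r in np.nonzero(abs(e)>12)[0]: print(r,round(e[r]),1e3*(px2w(C,(315,r+.5),.069)[:2]-np.array(s['tcp_pos'][:2]))@d)
```

```text
83 20 -77.69166664004891
84 40 -77.41280937053929
85 18 -77.13350477714108
86 13 -76.8537517826403
122 -15 -66.4746285178151
123 -13 -66.17749458163708
124 65 -65.87986861230304
199 -41 -42.060306352895
200 -31 -41.72138547089694
204 -12 -40.35969153589358
326 14 6.374889707138628
```

>>> step_arm(
  targets="0 0 0 0;0 0 0 0;0 0 0 0;0 0 0 0",
  gripper=0.12,
)

```text
t: 29.25
tcp_pos: [0.5742, 0.1194, 0.029]
tool_rot: [-0.061, 0.998, -0.0, 0.001]
force: [0.3, -0.7, -0.3]
finger_gap: 0.88
gripper_force: 0.0
```

>>> step_arm(
  targets="0 0 -15 0;0 0 -40 0;0 0 -80 0;0 0 -120 0;0 0 -160 0;30 0 -190 0;60 0 -190 0;60 0 -190 0;60 0 -190 0",
)

```text
t: 30.15
tcp_pos: [0.5134, 0.1121, 0.2199]
tool_rot: [-0.062, 0.998, -0.0, 0.001]
force: [1.2, 0.7, 0.5]
finger_gap: 0.879
gripper_force: 0.0
```

Run:
```python
from h import *
st()
d=np.array([np.cos(np.radians(7.1)),np.sin(np.radians(7.1))]);e=np.array([-d[1],d[0]])
ims=[]
for n in('wrist','side'):
    C,im=snap(n,n+'10'); ims.append(im)
    for q,z in(('handle',.05),('lever_tip',.049),('seat',.014),('block_c',.014),('bottle_100',0)):
        for r in m.mark_of(n,q)[:2]:
            P=px2w(C,r['position'],z); v=1e3*(P[:2]-np.array([.4364,.1033])); print(n,q,round(r['p'],2),np.round(r['position']),np.round(P,3).tolist(),'along/across',np.round([v@d,v@e]))
w=ims[0][100:300,200:440]
cv2.imwrite('pics/v10.png',np.vstack([cv2.resize(w,(480,400)),cv2.resize(ims[1][240:320,290:440],(480,200))])[...,::-1])
```

```text
{'t': 30.15, 'tcp_pos': [0.513, 0.112, 0.22], 'tool_rot': [-0.062, 0.998, -0.0, 0.001], 'force': [1.177, 0.67, 0.47], 'finger_gap': 0.879, 'gripper_force': 0.0, 'q': [0.002, 0.408, 1.695, -0.0, 1.036, -1.692]}
wrist handle 0.58 [322. 132.] [0.462, 0.11, 0.05] along/across [26.  4.]
wrist lever_tip 0.61 [315. 273.] [0.61, 0.123, 0.049] along/across [175.  -2.]
wrist block_c 0.94 [316. 231.] [0.575, 0.119, 0.014] along/across [140.  -1.]
wrist block_c 0.79 [523. 244.] [0.561, 0.359, 0.014] along/across [156. 238.]
wrist bottle_100 0.88 [161.  84.] [0.437, -0.062, 0.0] along/across [ -20. -165.]
side handle 0.59 [322. 303.] [0.458, 0.103, 0.05] along/across [22. -3.]
side seat 0.74 [359. 284.] [0.578, 0.124, 0.014] along/across [143.   3.]
side seat 0.15 [323. 304.] [0.472, 0.12, 0.014] along/across [37. 13.]
side block_c 0.9 [226. 182.] [0.444, 0.68, 0.014] along/across [ 79. 571.]
side block_c 0.72 [256. 234.] [0.43, 0.409, 0.014] along/across [ 32. 304.]
side bottle_100 0.75 [355. 381.] [0.438, -0.062, 0.0] along/across [ -19. -164.]
```

View pics/v10.png

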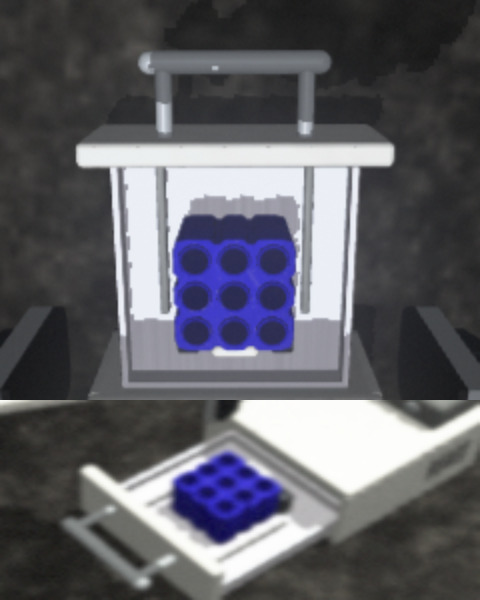

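The block sits between the rails, with the roller pressed behind its rear edge at (235, 352). The lever tip's along-distance of 175 mm matches the pressed prediction of 174 mm. Now pushing the drawer shut at the bar with closed fingers.

>>> step_arm(
  targets="40 0 0 0;80 0 0 0;97 0 0 0;97 0 40 0;97 0 80 0;97 0 120 0;97 0 155 0;97 0 175 0;97 0 182 0;97 0 182 0",
  gripper=1,
)

```text
t: 31.75
tcp_pos: [0.417, 0.1001, 0.036]
tool_rot: [-0.062, 0.998, 0.0, -0.001]
force: [-0.1, 0.2, -0.0]
finger_gap: -0.0
gripper_force: 0.0
```

>>> step_arm(
  targets="-8 0 0 0;-16 0 0 0;-22 0 0 0;-26 0 0 0;-30 0 0 0;-33 0 0 0;-36 0 0 0;-40 0 0 0;-44 0 0 0;-49 0 0 0;-54 0 0 0;-60 0 0 0",
)

```text
t: 32.95
tcp_pos: [0.4764, 0.1078, 0.0365]
tool_rot: [-0.062, 0.998, 0.0, -0.001]
force: [-5.5, -0.3, 2.7]
finger_gap: -0.001
gripper_force: 2.4
```

>>> step_arm(
  targets="-6 0 0 0;-12 0 0 0;-18 0 0 0;-24 0 0 0;-30 0 0 0;-36 0 0 0;-42 0 0 0;-48 0 0 0;-54 0 0 0;-60 0 0 0;-65 0 0 0;-70 0 0 0",
)

```text
t: 34.15
tcp_pos: [0.5461, 0.1166, 0.0365]
tool_rot: [-0.062, 0.998, 0.0, -0.0]
force: [-5.0, 1.4, 2.6]
finger_gap: -0.002
gripper_force: 2.4
```

>>> step_arm(
  targets="-2 0 0 0;-4 0 0 0;-6 0 0 0;-8 0 0 0;-10 0 0 0;-12 0 0 0;-13 0 0 0;-13 0 0 0",
)

```text
t: 34.95
tcp_pos: [0.559, 0.118, 0.0364]
tool_rot: [-0.062, 0.998, 0.0, -0.0]
force: [-4.9, 2.2, 1.1]
finger_gap: -0.001
gripper_force: 2.0
```

>>> step_arm(
  targets="-1 0 0 0;-2 0 0 0;-3 0 0 0;-4 0 0 0;-4 0 0 0",
)

```text
t: 35.45
tcp_pos: [0.559, 0.1181, 0.0364]
tool_rot: [-0.062, 0.998, 0.0, -0.004]
force: [-10.1, 0.0, 6.9]
finger_gap: -0.001
gripper_force: 5.2
```

Stopped at 123.5 mm along, against 124 expected for fully shut. One firm nudge, then retreat.

>>> step_arm(
  targets="-2 0 0 0;-4 0 0 0;-5 0 0 0;-5 0 0 0",
)

```text
t: 35.85
tcp_pos: [0.559, 0.1181, 0.0362]
tool_rot: [-0.062, 0.998, -0.0, -0.01]
force: [-18.8, -2.1, 13.9]
finger_gap: 0.006
gripper_force: 9.0
```

>>> step_arm(
  targets="10 0 0 0;30 0 0 0;60 0 0 0;60 0 -40 0;60 0 -80 0;60 0 -120 0;60 0 -160 0;60 0 -180 0;60 0 -180 0",
)

```text
t: 36.75
tcp_pos: [0.5136, 0.1111, 0.2209]
tool_rot: [-0.061, 0.998, -0.001, 0.007]
force: [1.1, 0.3, -0.9]
finger_gap: -0.001
gripper_force: 0.0
```

Run:
```python
from h import *
st()
d=np.array([np.cos(np.radians(7.1)),np.sin(np.radians(7.1))])
ims=[]
for n in('wrist','side'):
    C,im=snap(n,n+'11'); ims.append(im)
    for q,z in(('handle',.05),('bottle_100',0)):
        for r in m.mark_of(n,q)[:1]:
            P=px2w(C,r['position'],z); v=1e3*(P[:2]-np.array([.4364,.1033])); print(n,q,round(r['p'],2),np.round(P,3).tolist(),'along',np.round(v@d))
cv2.imwrite('pics/v11.png',np.hstack([cv2.resize(ims[0],(480,300)),cv2.resize(ims[1][190:400,240:450],(300,300))])[...,::-1])
```

```text
{'t': 36.75, 'tcp_pos': [0.514, 0.111, 0.221], 'tool_rot': [-0.061, 0.998, -0.001, 0.007], 'force': [1.087, 0.274, -0.86], 'finger_gap': -0.001, 'gripper_force': 0.0, 'q': [0.0, 0.402, 1.703, -0.0, 1.022, -1.693]}
wrist handle 0.82 [0.575, 0.124, 0.05] along 140.0
wrist bottle_100 0.78 [0.438, -0.063, 0.0] along -19.0
side handle 0.63 [0.574, 0.127, 0.05] along 139.0
side bottle_100 0.63 [0.439, -0.057, 0.0] along -17.0
```

View pics/v11.png

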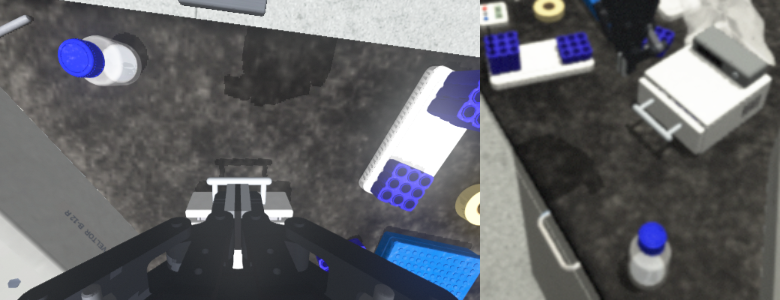

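The drawer is shut (handle at 140 mm of travel), the bottle is upright and clear, and the other two blocks are still on the tray. Handing in.

```bash
python3 -c "
from station import manip as m
print(m.sign_off())"
```

```text
the job is handed in; nothing more can be done
None
```

I handed the job in at about 37 s: the bottle stands upright and clear, the block sits between the rails, last seen (before closing) holding the lever back, and the drawer is fully shut; while I slid the block home, the open drawer crept in about 25 mm.

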